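# Unstack the pattern weights and hold down the templates

### The job

Take the stack of steel pattern weights apart and weigh down the four brown garment templates: the large disc on the back panel, the bar lengthwise along the long waistband strip, the square block on the pocket and the small disc on the collar, each lying flat over the middle of its template's black cross. Set the weights down gently, never drop them or tip them over, and leave the spool and the roll of tape where they are.

Things in the scene. Friction and masses are not known exactly. Their poses are not given: they have to be found in the camera images.
- disc_large: Large round plain steel weight, diameter 62, 25 high, about 0.6 kg. (Sizes in mm.) Origin: centre of its underside; z up. At the start it either is the bottom of the stack or stands alone; either way on a fixed 130 x 90 x 3 mm cork pad.
- bar: Long plain steel bar weight, 110 long (own x) x 30 wide (own y) x 25 high, about 0.6 kg. (Sizes in mm.) Origin: centre of its underside; z up. At the start it either is the bottom of the stack or stands alone; either way on a fixed 130 x 90 x 3 mm cork pad.
- square: Square plain steel weight, 42 x 42 (own x, y) x 25 high, about 0.34 kg. (Sizes in mm.) Origin: centre of its underside; z up. At the start it is second in the stack, on whichever of the large disc and the bar is the bottom one.
- disc_small: Small round plain steel weight, diameter 28, 25 high, about 0.12 kg. (Sizes in mm.) Origin: centre of its underside; z up. At the start it lies on top of the square weight.
- panel: Back panel template for the large disc: the widest one, 150 long (own x, from -75 to +75) x 120 wide (own y), narrowing to 80 wide beyond x = +25. Fixed to the table, 3 mm thick brown board, marked with a thin black cross. (Sizes in mm.) Origin: under the middle of the cross, on its underside (table level; the upper face is at z = 3 mm); z up.
- waistband: Waistband template for the bar: a long plain strip, 190 (own x) x 50 (own y). Fixed to the table, 3 mm thick brown board, marked with a thin black cross. (Sizes in mm.) Origin: under the middle of the cross, on its underside (table level; the upper face is at z = 3 mm); z up.
- pocket: Pocket template for the square weight: 90 wide (own y), straight edge at x = -50, a 90-degree point at x = +75. The square weight may lie at any yaw. Fixed to the table, 3 mm thick brown board, marked with a thin black cross. (Sizes in mm.) Origin: under the middle of the cross, on its underside (table level; the upper face is at z = 3 mm); z up.
- collar: Collar template for the small disc: a shallow curved piece about 178 long (own x), 50 wide, whose two ends sweep towards +y. Fixed to the table, 3 mm thick brown board, marked with a thin black cross. (Sizes in mm.) Origin: under the middle of the cross, on its underside (table level; the upper face is at z = 3 mm); z up.
- spool: Bystander: white thread spool standing upright on the table, diameter 44, 52 high, beyond the work. (Sizes in mm.) Origin: centre of its underside.
- tape: Bystander: cream roll of tape lying flat on the table, outer diameter 90, 25 high, beyond the work. (Sizes in mm.) Origin: centre of its underside.
Not all that is in view belongs to the job. Leave any blue look-alike of the bar alone.

How it is judged:
By the outcome, as a careful person would: the job done as asked, in the order asked, and still so for the second after the job is handed in, with the robot touching nothing.
It also fails if it takes over 106 s, if anything falls off the work surface, if the arm or the gripper's body presses on something with over 40 N, if the wrist force passes 120 N, or if a joint passes its speed limit or range.

### The arm

A 6-joint arm with a two-finger parallel gripper is mounted at the origin on the work surface. World frame = base frame: x ahead of the robot, y to its left, z up, the work surface at z = 0. Lengths are in mm, angles in rad, forces in N, time in s.
With the tool pointing down it reaches from about 375 to 975 mm from the base axis. Payload 3.8 kg.
Tool frame: the origin (TCP) lies between the finger pads; the fingertips stand 22 mm ahead of it and the grasp point (between the pads) lies 3 mm ahead of it; z points along the fingers, y is the direction in which the jaws open and shut (so a half turn about z gives the same grasp; the last joint's range is limited). The gripper opens to 85 mm and grips with 20 to 120 N. Pads are 22 mm wide; open, the fingers measure 114 mm over their backs; the gripper's body (76 mm by 85 mm) begins 54 mm behind the grasp point. The pads swing forward as they close: fully open they stand 13 mm farther back than shut.
Start: joints at [1.303, 0.264, 1.604, -0, 1.274, -0.037], TCP at [154.409, 657.097, 253.28] pointing down, gripper open.
Joint ranges: [-2.63, 2.63], [-0.94, 2.18], [0.31, 2.57], [-1.31, 4.45], [0, 2.66], [-2.55, 2.55]. Speed limits (rad/s): [2.57, 2.57, 3.14, 3.14, 3.14, 3.14].

### API

Orientations are given as a unit quaternion [w, x, y, z].
In Python, from cell import arm gives the robot as it stands.
- The arm moves only by the tool step_arm, never from a script. Its argument "moves" is one flat list of numbers, 7 for each row, row after row: the shift along the tool's x, y, z scaled (see below), then the turn, a rotation vector about the tool's x, y, z scaled (see below), then the closure, from 0 (fully open) to 1 (shut). In form: [tx, ty, tz, rx, ry, rz, jaw, tx, ty, tz, rx, ry, rz, jaw, ...]. A call has 1 to 12 rows; each row shifts and turns the commanded pose from where the row before left it, along the tool's axes as they then stand; what a row does not reach is not made up. The controller multiplies each number of a shift by 30 mm and each number of a turn by 10 degrees. A row lasts 1/8 s, in which the tool goes at most 62.5 mm and 10.7 degrees, less where a joint would pass 70% of its speed; a pose out of reach is approached as far as the arm can. A call with a number of a shift or a turn outside -1 to 1 is refused whole. A call with a gripper value outside its range is refused whole. The fingers move at their own pace and stop on an object; the grip force is fixed at half the most. Time passes only in rows, so rows that do not move let the fingers close. It gives the time, the measured TCP pose, the force and the opening at its end, in the units of the state.
- arm.sense(): the state, without advancing time (a new reading comes with each control period).
- arm.snapshot(name): name is "side" or "top"; returns (picture, depth): 400x640x3 uint8, red, green, blue; 400x640 float32, mm along the optical axis (not along the pixel's ray), 0 where there is no reading.
- arm.calibration(name): a dict with "camera_matrix" (3x3 intrinsics, pixels), "k1" (the pictures are not rectified: a ray, as slopes to the right and down, at radius r is drawn at 1 + k1 r^2 times it, then the intrinsics apply), "extrinsics" (4x4, takes a point from world to camera coordinates). Camera axes: x right, y down, z forward; pixel columns grow to the right and rows downward; lengths in mm; the calibration is good to about 2 mm. A picture is of the moment at which its call begins. calibration takes no time and is no camera call.
- arm.sign_off(): hands the job in, once; it reports no verdict.
The state is a dict: "time_s": time; "q": joint angles; "dq": joint speeds; "joint_torque": joint torques, N m; "ee_pos": TCP position; "ee_rot": TCP orientation; "ft_force": force on the tool from outside, world axes, zero at the start; "torque": the same for the moment, N m; "opening": finger opening in mm.
Only numpy, scipy, OpenCV 4.12 (cv2) and the standard library are available. Lean on these libraries where they do the work, as an engineer would, in place of code of your own. Each camera call takes 0.05 s, during which the arm holds its last target. There are 200 camera calls.

## Working session

There is one attempt and no reset: what is moved stays moved. The work goes in short steps, Python scripts to look and compute and a tool call to move; the robot and the scene stay as the last step left them, time stands still between calls to the robot, and variables do not carry over. Pictures are saved under pics/ and viewed, on a budget of 14 in all, crops included, one or two more only if the job needs it, and the job is handed in when it is done.

Besides the shell and the picture viewer there is one more tool, called after ">>>" by a JSON object that holds its "fn" and its "kwargs", one argument or row to a line. step_arm: Moves the arm, as the interface text tells. Shifts and turns lie within -1 to 1; 1 stands for 30 mm of shift or 10 degrees of turn. Its arguments: {"type":"object","properties":{"moves":{"type":"array"}},"required":["moves"]}

```bash
mkdir -p pics; ls
python3 - <<'E'
from cell import arm
import cv2, numpy as np
s=arm.sense(); print(s)
for n in("top","side"):
    p,d=arm.snapshot(n); cv2.imwrite(f"pics/{n}0.png",p[:,:,::-1]); np.save(f"pics/{n}0.npy",d)
    c=arm.calibration(n); print(n,c)
E
```

```text
pics
{'time_s': 0.0, 'q': array([ 1.30313101e+00,  2.64780168e-01,  1.60537956e+00, -8.44317203e-06,
        1.27370434e+00, -3.69178562e-02]), 'dq': array([ 7.89031195e-04,  1.79346736e-04,  3.69134955e-04, -4.06081639e-04,
        1.88672320e-04, -6.98530778e-05]), 'joint_torque': array([-8.15165322e-05, -5.15097892e+01, -3.67324662e+01,  2.14053603e-04,
        1.27285451e-02, -6.36932374e-07]), 'ee_pos': array([154.210564  , 656.44377145, 251.94077066]), 'ee_rot': array([-1.68302029e-04,  1.15116636e-01,  9.93351333e-01, -1.12317278e-03]), 'ft_force': array([-0.02673383, -0.14092427, -0.2303305 ]), 'torque': array([-0.02875561,  0.03626227,  0.017515  ]), 'opening': 85.31361366450558}
top {'camera_matrix': array([[403.0358449 ,   0.        , 321.56305097],
       [  0.        , 403.0358449 , 203.08237881],
       [  0.        ,   0.        ,   1.        ]]), 'k1': -0.08633333462714411, 'extrinsics': array([[ 1.38230962e-02, -9.99618876e-01, -2.38961100e-02,
         4.62019420e+01],
       [-9.91801594e-01, -1.06708812e-02, -1.27340998e-01,
         6.55287035e+02],
       [ 1.27037473e-01,  2.54604469e-02, -9.91571100e-01,
         1.13761642e+03],
       [ 0.00000000e+00,  0.00000000e+00,  0.00000000e+00,
         1.00000000e+00]])}
side {'camera_matrix': array([[468.40176243,   0.        , 321.30563178],
       [  0.        , 468.40176243, 195.59965793],
       [  0.        ,   0.        ,   1.        ]]), 'k1': 0.047625606113712346, 'extrinsics': array([[ 9.77082666e-01, -2.12816623e-01, -4.30688785e-03,
        -6.08904613e+02],
       [-1.43288747e-01, -6.42634727e-01, -7.52654597e-01,
         1.76568284e+02],
       [ 1.57409654e-01,  7.36022889e-01, -6.58401479e-01,
         1.24084101e+03],
       [ 0.00000000e+00,  0.00000000e+00,  0.00000000e+00,
         1.00000000e+00]])}
```

View pics/top0.png

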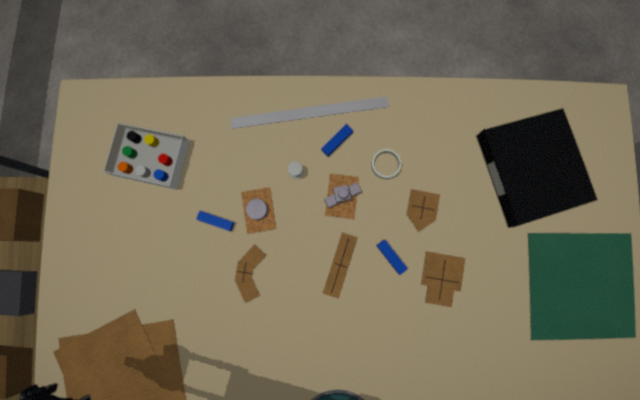

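View pics/side0.png

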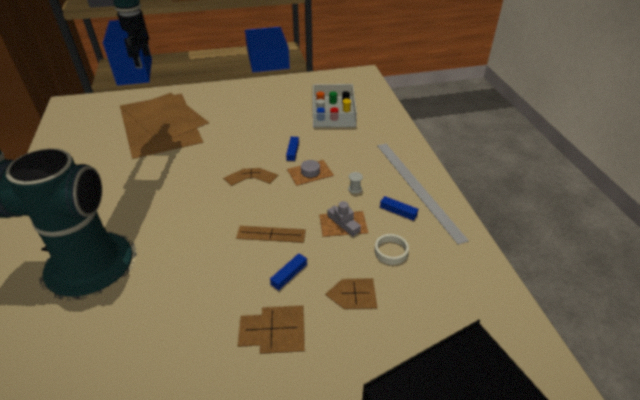

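The top view shows the stack (bar, square, small disc) at (342,194) and the large disc at (257,209). The templates are the pocket (423,208), panel (443,279), waistband (341,265) and collar (245,272). I'll enlarge.

Run:
```python
import cv2
p=cv2.imread("pics/top0.png")
cv2.imwrite("pics/c1.png",cv2.resize(p[165:315,225:475],None,fx=3.2,fy=3.2,interpolation=cv2.INTER_CUBIC))
a=cv2.resize(p[168:222,315:369],None,fx=7.4,fy=7.4,interpolation=cv2.INTER_CUBIC)
q=cv2.imread("pics/side0.png")
b=cv2.resize(q[190:244,315:369],None,fx=7.4,fy=7.4,interpolation=cv2.INTER_CUBIC)
cv2.imwrite("pics/c2.png",cv2.hconcat([a,b]))
```

```text
(no output)
```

View pics/c1.png

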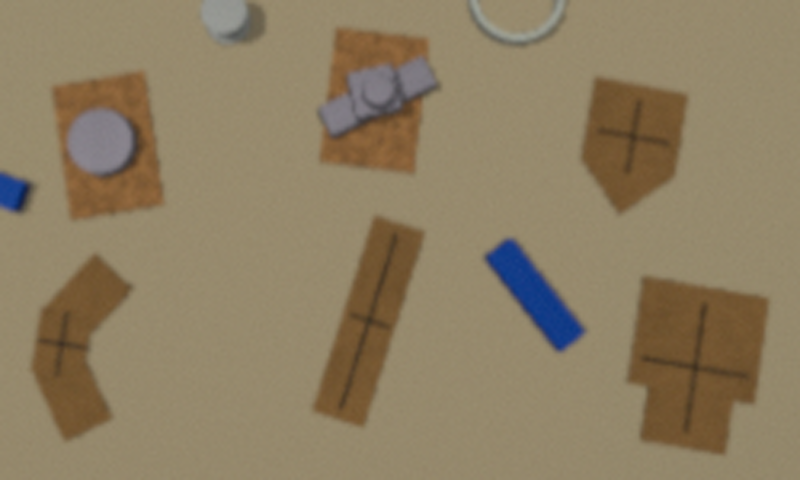

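View pics/c2.png

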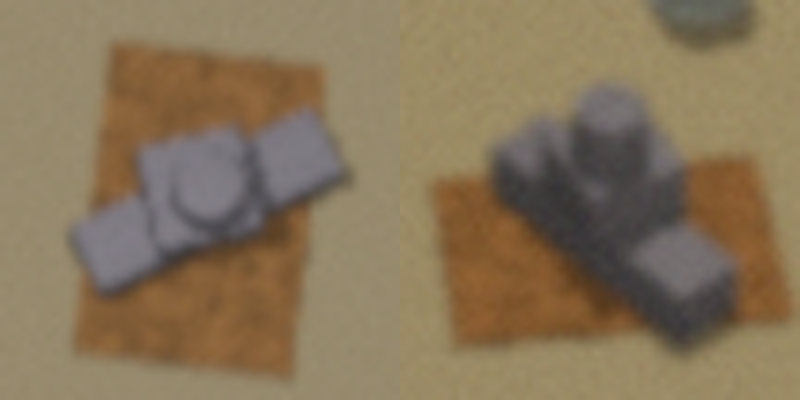

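```bash
cat > g.py <<'E'
import numpy as np, cv2
from cell import arm
from scipy.spatial.transform import Rotation as R
def world(n,u,v,z):
    c=arm.calibration(n); K=c["camera_matrix"]; E=c["extrinsics"]
    x,y=cv2.undistortPoints(np.array([[[u,v]]],float),K,np.array([c["k1"],0,0,0,0]))[0,0]
    d=E[:3,:3].T@np.array([x,y,1]); o=-E[:3,:3].T@E[:3,3]
    return (o+d*(z-o[2])/d[2])
def state():
    s=arm.sense(); q=np.array(s["ee_rot"]); M=R.from_quat(q[[1,2,3,0]]).as_matrix()
    return s,np.array(s["ee_pos"]),M
def go(xyz,yaw=None):
    "turn first (units of 10deg about tool z), then shift in units of 30mm in the turned tool frame"
    s,p,M=state(); y=np.degrees(np.arctan2(M[1,1],M[0,1])); t=0
    if yaw is not None:
        t=-((yaw-y+90)%180-90); M=M@R.from_euler('z',t,degrees=True).as_matrix()
    d=M.T@(np.array(xyz)-p)/30
    print("t",round(s["time_s"],2),"pos",p.round(1),"yawy",round(y,1),"q6",round(s["q"][5],2),"open",round(s["opening"],1),"F",np.round(s["ft_force"],1),"| tilt",M[:2,2].round(3),"| turn",round(t/10,2),"shift",d.round(2))
E
python3 - <<'E'
from g import *
c1=lambda x,y:(225+(x+.5)/3.2-.5,165+(y+.5)/3.2-.5)
c2=lambda x,y:(315+(x+.5)/7.4-.5,168+(y+.5)/7.4-.5)
P={}
def T(n,uv,z): P[n]=world("top",*uv,z); print(n,P[n].round(1))
def ang(a,b): d=P[b]-P[a]; print(a,b,"len",np.hypot(*d[:2]).round(1),"ang",np.degrees(np.arctan2(d[1],d[0])).round(1))
T("DL",c1(101,141),28);T("DS",c2(212,188),78)
for n,uv in zip("abcd",[(140,150),(240,127),(262,215),(165,250)]):T("sq"+n,c2(*uv),53)
print("sqcentre",sum(P["sq"+n] for n in"abcd")/4);ang("sqa","sqb");ang("sqd","sqc");ang("sqa","sqd")
T("b1",c2(72,240),28);T("b2",c2(105,295),28);T("b3",c2(312,108),28);T("b4",c2(350,170),28)
print("bar",(P["b1"]+P["b2"]+P["b3"]+P["b4"])/4);ang("b1","b3");ang("b2","b4");ang("b1","b2")
for n,x in dict(pocket=(634,137),panel=(696,367),waist=(370,321),collar=(62,345),w1=(396,234),w2=(341,408)).items():T(n,c1(*x),3)
ang("w2","w1")
print("side")
for n,u,v,z in[("DS",343.5,204.6,78),("DL",311,165,28),("panel",272,328,3),("pocket",356,293,3),("waist",271,234,3),("collar",251,174,3)]:print(n,world("side",u,v,z).round(1))
go(P["DS"]+[0,0,60])
E
```

```text
DL [637.5 249.   28. ]
DS [679.8  -7.9  78. ]
sqa [698.5  19.9  53. ]
sqb [708.1 -19.5  53. ]
sqc [673.1 -28.3  53. ]
sqd [658.9   9.7  53. ]
sqcentre [684.6293848   -4.55330867  53.        ]
sqa sqb len 40.5 ang -76.3
sqd sqc len 40.5 ang -69.4
sqa sqd len 40.9 ang -165.6
b1 [665.8  46.6  28. ]
b2 [643.8  33.2  28. ]
b3 [720.5 -49.3  28. ]
b4 [695.4 -64.6  28. ]
bar [681.3720783   -8.54407865  28.        ]
b1 b3 len 110.5 ang -60.3
b2 b4 len 110.6 ang -62.2
b1 b2 len 25.8 ang -148.6
pocket [ 649.7 -250.7    3. ]
panel [ 435.5 -305.6    3. ]
waist [474.9  -2.9   3. ]
collar [448.  284.4   3. ]
w1 [555.9 -26.5   3. ]
w2 [394.8  23.1   3. ]
w2 w1 len 168.6 ang -17.1
side
DS [684.4  -7.8  78. ]
DL [644.2 251.7  28. ]
panel [ 440.9 -302.5    3. ]
pocket [ 656.6 -249.2    3. ]
waist [478.5  -2.7   3. ]
collar [451.5 279.2   3. ]
t 0.1 pos [154.2 656.5 252.1] yawy 76.8 q6 -0.04 open 85.1 F [-0.4  0.6  0.3] | tilt [-0.001 -0.002] | turn 0.0 shift [-22.12 -17.54   3.84]
```

>>> {"fn": "step_arm", "kwargs": {
  "moves": [0, 0, 0, 0, 0, -0.66, 0, 0, 0, 0, 0, 0, -0.66, 0, -0.9, -0.75, 0.2, 0, 0, 0, 0, -0.9, -0.75, 0.2, 0, 0, 0, 0, -0.9, -0.75, 0.2, 0, 0, 0, 0, -0.9, -0.75, 0.2, 0, 0, 0, 0, -0.9, -0.75, 0.2, 0, 0, 0, 0, -0.9, -0.75, 0.2, 0, 0, 0, 0, -0.9, -0.75, 0.2, 0, 0, 0, 0, -0.9, -0.75, 0.2, 0, 0, 0, 0, -0.9, -0.75, 0.2, 0, 0, 0, 0, -0.9, -0.75, 0.2, 0, 0, 0, 0]
}}

```text
time_s: 1.6
ee_pos: [424.8, 430.9, 192.5]
ee_rot: [-0.0, 0.0, 1.0, -0.0]
ft_force: [0.4, -0.1, -0.2]
opening: 85.5
```

>>> {"fn": "step_arm", "kwargs": {
  "moves": [-0.9, -0.75, 0.2, 0, 0, 0, 0, -0.9, -0.75, 0.2, 0, 0, 0, 0, -0.9, -0.75, 0.2, 0, 0, 0, 0, -0.9, -0.75, 0.2, 0, 0, 0, 0, -0.9, -0.75, 0.2, 0, 0, 0, 0, -0.9, -0.75, 0.2, 0, 0, 0, 0, -0.9, -0.75, 0.2, 0, 0, 0, 0, -0.9, -0.75, 0.2, 0, 0, 0, 0, 0, 0, 0, 0, 0, 0, 0, 0, 0, 0, 0, 0, 0, 0]
}}

```text
time_s: 2.85
ee_pos: [639.6, 251.9, 144.7]
ee_rot: [-0.001, 0.0, 1.0, -0.0]
ft_force: [0.9, -0.2, -0.5]
opening: 85.9
```

Run:
```python
from g import *
go([639.5,250,60],90)
p,d=arm.snapshot("top");q,e=arm.snapshot("side")
a=cv2.resize(p[170:250,220:300],None,fx=5,fy=5,interpolation=2);b=cv2.resize(q[130:210,270:350],None,fx=5,fy=5,interpolation=2)
cv2.imwrite("pics/a1.png",cv2.hconcat([a,b])[:,:,::-1])
```

```text
t 2.85 pos [639.6 251.9 144.7] yawy 89.9 q6 -1.23 open 85.9 F [ 0.9 -0.2 -0.5] | tilt [-0.002 -0.   ] | turn -0.01 shift [-0.   -0.06  2.82]
```

View pics/a1.png

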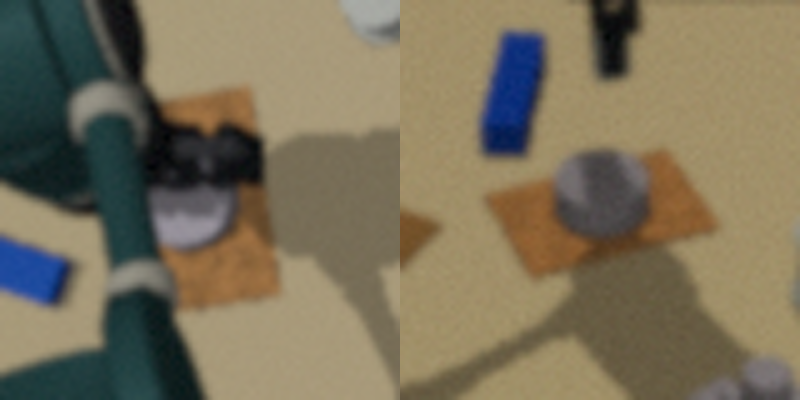

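```bash
cat >> g.py <<'E'
def proj(n,p):
    c=arm.calibration(n);E=c["extrinsics"];r=cv2.Rodrigues(E[:3,:3])[0]
    return cv2.projectPoints(np.array([p],float),r,E[:3,3],c["camera_matrix"],np.array([c["k1"],0,0,0]))[0][0,0].round(1)
E
python3 - <<'E'
from g import *
print(world("side",310,166.5,28))
for y in(-43,-57):print(proj("side",[639.6,251.9+y,135.7]),proj("top",[639.6,251.9+y,145]))
E
```

```text
[639.47521184 244.66142505  28.        ]
[311.6 145.1] [263.  203.2]
[312.6 147.8] [268.2 203.2]
```

>>> {"fn": "step_arm", "kwargs": {
  "moves": [0, -0.1, 0.8, 0, 0, 0, 0, 0, 0, 0.8, 0, 0, 0, 0, 0, 0, 0.8, 0, 0, 0, 0, 0, 0, 0.8, 0, 0, 0, 0, 0, 0, 0.5, 0, 0, 0, 0, 0, 0, 0.35, 0, 0, 0, 0, 0, 0, 0, 0, 0, 0, 0]
}}

```text
time_s: 3.82
ee_pos: [639.7, 249.0, 23.2]
ee_rot: [-0.001, 0.0, 1.0, -0.0]
ft_force: [-1.1, -0.4, 0.8]
opening: 85.4
```

>>> {"fn": "step_arm", "kwargs": {
  "moves": [0, 0, 0, 0, 0, 0, 1, 0, 0, 0, 0, 0, 0, 1, 0, 0, 0, 0, 0, 0, 1, 0, 0, 0, 0, 0, 0, 1, 0, 0, 0, 0, 0, 0, 1]
}}

```text
time_s: 4.45
ee_pos: [641.7, 249.8, 25.9]
ee_rot: [0.002, 0.0, 1.0, 0.001]
ft_force: [-0.2, 1.9, 5.8]
opening: 60.3
```

>>> {"fn": "step_arm", "kwargs": {
  "moves": [0, 0, 0, 0, 0, 0, 1, 0, 0, 0, 0, 0, 0, 1]
}}

```text
time_s: 4.7
ee_pos: [641.7, 249.9, 25.9]
ee_rot: [0.002, 0.0, 1.0, 0.001]
ft_force: [-0.5, 2.7, 6.4]
opening: 59.8
```

Run:
```python
from g import *
go([639.5,250,60],90)
q,e=arm.snapshot("side")
b=cv2.resize(q[130:210,270:350],None,fx=6,fy=6,interpolation=2)
cv2.imwrite("pics/a2.png",b[:,:,::-1])
```

```text
t 4.7 pos [641.7 249.9  25.9] yawy 90.0 q6 -1.24 open 59.8 F [-0.5  2.7  6.4] | tilt [0.003 0.002] | turn -0.0 shift [ 0.07  0.01 -1.14]
```

View pics/a2.png

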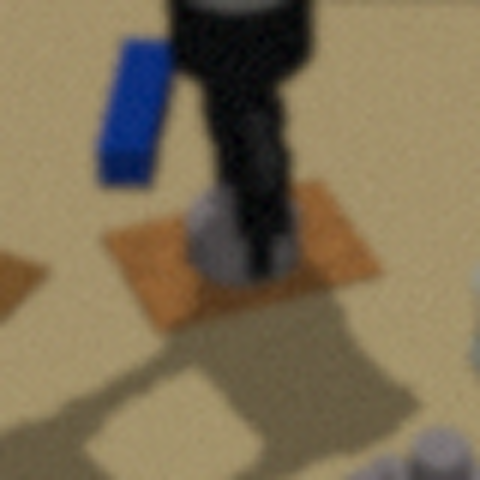

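>>> {"fn": "step_arm", "kwargs": {
  "moves": [0, 0, -0.2, 0, 0, 0, 1, 0, 0, -0.4, 0, 0, 0, 1, 0, 0, -0.8, 0, 0, 0, 1, 0, 0, -0.8, 0, 0, 0, 1, 0, 0, -0.8, 0, 0, 0, 1, 0.1, -0.3, -0.3, 0, 0, 0, 1, 0.2, -0.6, 0, 0, 0, 0, 1, 0.34, -0.9, 0, 0, 0, 0, 1, 0.34, -0.9, 0, 0, 0, 0, 1, 0.34, -0.9, 0, 0, 0, 0, 1, 0.34, -0.9, 0, 0, 0, 0, 1, 0.34, -0.9, 0, 0, 0, 0, 1]
}}

```text
time_s: 6.25
ee_pos: [577.5, 84.6, 120.8]
ee_rot: [-0.002, 0.0, 1.0, -0.0]
ft_force: [0.2, -0.8, -6.1]
opening: 60.1
```

>>> {"fn": "step_arm", "kwargs": {
  "moves": [0.34, -0.9, 0, 0, 0, 0, 1, 0.34, -0.9, 0, 0, 0, 0, 1, 0.34, -0.9, 0, 0, 0, 0, 1, 0.34, -0.9, 0, 0, 0, 0, 1, 0.34, -0.9, 0, 0, 0, 0, 1, 0.34, -0.9, 0, 0, 0, 0, 1, 0.34, -0.9, 0, 0, 0, 0, 1, 0.34, -0.9, 0, 0, 0, 0, 1, 0.34, -0.9, 0, 0, 0, 0, 1, 0.34, -0.9, 0, 0, 0, 0, 1]
}}

```text
time_s: 7.5
ee_pos: [475.0, -183.9, 121.0]
ee_rot: [-0.002, 0.001, 1.0, 0.0]
ft_force: [-0.6, -1.1, -6.0]
opening: 60.1
```

>>> {"fn": "step_arm", "kwargs": {
  "moves": [0.34, -0.9, 0, 0, 0, 0, 1, 0.34, -0.9, 0, 0, 0, 0, 1, 0.2, -0.6, 0, 0, 0, 0, 1, 0.1, -0.3, 0, 0, 0, 0, 1, 0, 0, 0, 0, 0, 0, 1, 0, 0, 0, 0, 0, 0, 1]
}}

```text
time_s: 8.25
ee_pos: [448.7, -263.3, 122.6]
ee_rot: [-0.0, 0.0, 1.0, 0.0]
ft_force: [0.2, -0.3, -6.3]
opening: 59.9
```

Run:
```python
from g import *
go([438,-304,60],90)
p,d=arm.snapshot("top");q,e=arm.snapshot("side")
a=cv2.resize(p[230:310,400:480],None,fx=5,fy=5,interpolation=2);b=cv2.resize(q[250:350,220:320],None,fx=4,fy=4,interpolation=2)
cv2.imwrite("pics/a3.png",cv2.hconcat([a,b])[:,:,::-1])
```

```text
t 8.25 pos [ 448.7 -263.3  122.6] yawy 90.0 q6 -2.15 open 59.9 F [ 0.2 -0.3 -6.3] | tilt [-0.     0.001] | turn -0.0 shift [ 0.36 -1.36  2.09]
```

View pics/a3.png

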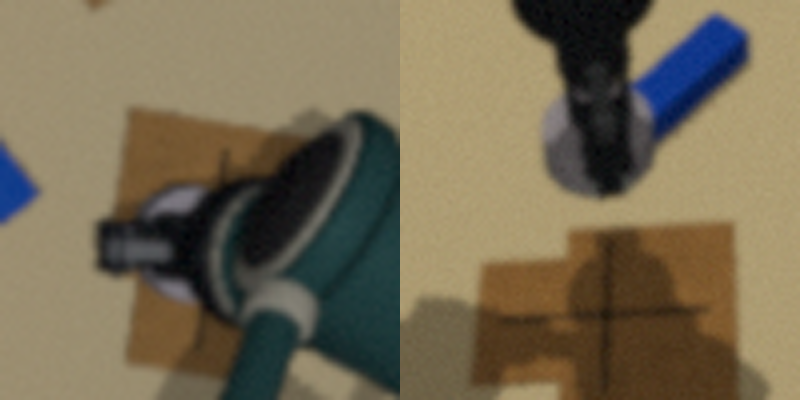

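Run:
```python
from g import *
print(proj("side",[448.7,-263.3,112]),proj("side",[448.7,-263.3,124.7]),proj("side",[458.7,-263.3,112]),world("side",271.4,328.2,3))
print(proj("top",[448.7,-263.3,124.7]))
# top cross fresh: ends in c1
```

```text
[269.6 284.3] [269.2 280.6] [274.1 283.5] [ 439.43435434 -302.73670195    3.        ]
[438.7 277. ]
```

>>> {"fn": "step_arm", "kwargs": {
  "moves": [0.15, -0.7, 0.3, 0, 0, 0, 1, 0.15, -0.7, 0.6, 0, 0, 0, 1, 0, 0, 0.7, 0, 0, 0, 1, 0, 0, 0.7, 0, 0, 0, 1, 0, 0, 0.4, 0, 0, 0, 1, 0, 0, 0.2, 0, 0, 0, 1, 0, 0, 0.1, 0, 0, 0, 1, 0, 0, 0, 0, 0, 0, 1]
}}

```text
time_s: 9.35
ee_pos: [440.0, -306.3, 33.2]
ee_rot: [0.0, 0.0, 1.0, -0.0]
ft_force: [-0.8, 0.5, -6.5]
opening: 60.1
```

>>> {"fn": "step_arm", "kwargs": {
  "moves": [0.02, 0.04, 0.1, 0, 0, 0, 1, 0, 0, 0.07, 0, 0, 0, 1, 0, 0, 0.05, 0, 0, 0, 1, 0, 0, 0, 0, 0, 0, 1]
}}

```text
time_s: 9.85
ee_pos: [438.9, -304.7, 26.1]
ee_rot: [-0.0, 0.0, 1.0, 0.0]
ft_force: [-0.4, 1.3, -6.2]
opening: 59.5
```

>>> {"fn": "step_arm", "kwargs": {
  "moves": [0, 0, 0.04, 0, 0, 0, 1, 0, 0, 0, 0, 0, 0, 1, 0, 0, 0, 0, 0, 0, 1]
}}

```text
time_s: 10.22
ee_pos: [439.0, -304.9, 25.9]
ee_rot: [-0.0, 0.0, 1.0, 0.0]
ft_force: [-3.9, 2.7, 5.2]
opening: 59.8
```

>>> {"fn": "step_arm", "kwargs": {
  "moves": [0, 0, 0.04, 0, 0, 0, 1, 0, 0, 0, 0, 0, 0, 1, 0, 0, 0, 0, 0, 0, 1]
}}

```text
time_s: 10.6
ee_pos: [439.1, -304.9, 25.8]
ee_rot: [-0.0, 0.0, 1.0, 0.0]
ft_force: [-7.4, 4.4, 15.0]
opening: 60.4
```

>>> {"fn": "step_arm", "kwargs": {
  "moves": [0, 0, -0.05, 0, 0, 0, 1, 0, 0, 0, 0, 0, 0, 0, 0, 0, 0, 0, 0, 0, 0, 0, 0, 0, 0, 0, 0, 0, 0, 0, 0, 0, 0, 0, 0, 0, 0, -0.3, 0, 0, 0, 0, 0, 0, -0.7, 0, 0, 0, 0, 0, 0, -0.9, 0, 0, 0, 0, 0, 0, -0.9, 0, 0, 0, 0, 0, 0, -0.9, 0, 0, 0, 0, 0, 0, 0, 0, 0, 0, 0]
}}

```text
time_s: 11.98
ee_pos: [440.9, -306.3, 139.6]
ee_rot: [0.003, 0.0, 1.0, -0.002]
ft_force: [-0.5, -0.9, 0.2]
opening: 85.2
```

>>> {"fn": "step_arm", "kwargs": {
  "moves": [-0.4, 0.5, 0, 0, 0, 0, 0, -0.7, 0.86, 0, 0, 0, 0, 0, -0.7, 0.86, 0, 0, 0, 0, 0, -0.7, 0.86, 0, 0, 0, 0, 0, -0.7, 0.86, 0, 0, 0, 0, 0, -0.7, 0.86, 0, 0, 0, 0, 0, -0.7, 0.86, 0, 0, 0, 0, 0, -0.7, 0.86, 0, 0, 0, 0, 0, -0.7, 0.86, 0, 0, 0, 0, 0, -0.7, 0.86, 0, 0, 0, 0, 0, -0.7, 0.86, 0, 0, 0, 0, 0, -0.7, 0.86, 0, 0, 0, 0, 0]
}}

```text
time_s: 13.48
ee_pos: [681.6, -3.6, 133.9]
ee_rot: [-0.002, -0.0, 1.0, 0.0]
ft_force: [1.3, -0.4, 0.3]
opening: 85.8
```

>>> {"fn": "step_arm", "kwargs": {
  "moves": [0, 0, 0, 0, 0, 0, 0, 0, 0, 0, 0, 0, 0, 0]
}}

```text
time_s: 13.72
ee_pos: [680.9, -5.3, 134.4]
ee_rot: [-0.002, -0.0, 1.0, -0.0]
ft_force: [-0.6, -1.0, 0.3]
opening: 85.6
```

Run:
```python
from g import *
go([684,-8,77],90)
p,d=arm.snapshot("top");q,e=arm.snapshot("side")
a=cv2.resize(p[245:315,400:480],None,fx=5,fy=5,interpolation=2);b=cv2.resize(q[170:240,305:385],None,fx=5,fy=5,interpolation=2)
c=cv2.resize(p[160:230,305:385],None,fx=5,fy=5,interpolation=2)
cv2.imwrite("pics/a4.png",cv2.hconcat([a,b])[:,:,::-1])
```

```text
t 13.72 pos [680.9  -5.3 134.4] yawy 90.0 q6 -1.62 open 85.6 F [-0.6 -1.   0.3] | tilt [-0.003 -0.   ] | turn 0.0 shift [-0.11 -0.09  1.91]
```

View pics/a4.png

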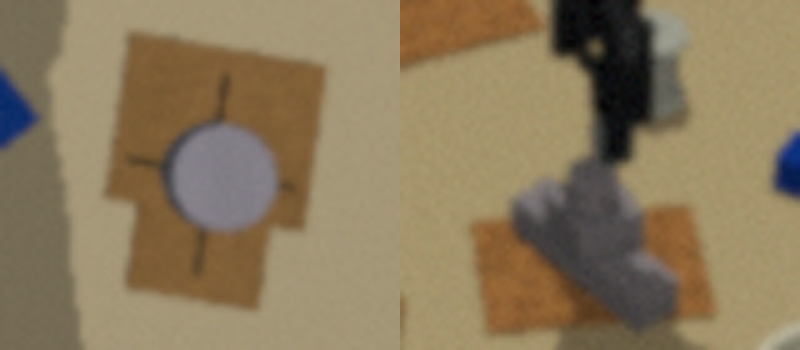

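Run:
```python
from g import *
print(world("top",400+222/5-.4,245+177/5-.4,28),world("top",400+212/5-.4,245+172/5-.4,3))
# finger tip expected, disc observed
print("finger pred",[proj("side",[680.9,-5.3-y,126]) for y in(43,57)],"obs",305+216/5-.4)
print("disc obs",world("side",305+194/5-.4,170+167/5-.4,78), proj("side",[684,-8,78]))
```

```text
[ 435.11342578 -304.20927407   28.        ] [ 436.55170071 -305.19512333    3.        ]
finger pred [array([346.5, 201.4]), array([347.9, 204.9])] obs 347.8
disc obs [685.80824023  -1.38074332  78.        ] [343.4 204.7]
```

>>> {"fn": "step_arm", "kwargs": {
  "moves": [-0.11, -0.09, 0, 0, 0, 0, 0.4, 0, 0, 0.6, 0, 0, 0, 0.4, 0, 0, 0.6, 0, 0, 0, 0.4, 0, 0, 0.4, 0, 0, 0, 0.4, 0, 0, 0.25, 0, 0, 0, 0.4, 0, 0, 0, 0, 0, 0, 0.4, 0, 0, 0, 0, 0, 0, 0.4]
}}

```text
time_s: 14.7
ee_pos: [686.0, -8.8, 81.4]
ee_rot: [0.001, 0.0, 1.0, -0.0]
ft_force: [0.6, 0.8, -0.4]
opening: 51.2
```

>>> {"fn": "step_arm", "kwargs": {
  "moves": [0.05, 0.03, 0.13, 0, 0, 0, 0.4, 0, 0, 0, 0, 0, 0, 0.4, 0, 0, 0, 0, 0, 0, 1, 0, 0, 0, 0, 0, 0, 1, 0, 0, 0, 0, 0, 0, 1, 0, 0, 0, 0, 0, 0, 1, 0, 0, 0, 0, 0, 0, 1]
}}

```text
time_s: 15.58
ee_pos: [684.4, -7.9, 77.4]
ee_rot: [0.0, 0.0, 1.0, -0.0]
ft_force: [0.2, 0.8, 4.0]
opening: 25.8
```

>>> {"fn": "step_arm", "kwargs": {
  "moves": [0, 0, -0.2, 0, 0, 0, 1, 0, 0, -0.5, 0, 0, 0, 1, 0, 0, -0.6, 0, 0, 0, 1, 0.35, 0.45, -0.2, 0, 0, 0, 1, 0.7, 0.88, 0, 0, 0, 0, 1, 0.7, 0.88, 0, 0, 0, 0, 1, 0.7, 0.88, 0, 0, 0, 0, 1, 0.7, 0.88, 0, 0, 0, 0, 1, 0.7, 0.88, 0, 0, 0, 0, 1, 0.7, 0.88, 0, 0, 0, 0, 1, 0.7, 0.88, 0, 0, 0, 0, 1, 0.7, 0.88, 0, 0, 0, 0, 1]
}}

```text
time_s: 17.08
ee_pos: [503.8, 218.2, 122.3]
ee_rot: [0.0, 0.0, 1.0, 0.0]
ft_force: [0.7, 0.1, -1.4]
opening: 25.8
```

>>> {"fn": "step_arm", "kwargs": {
  "moves": [0.7, 0.88, 0.4, 0, 0, 0, 1, 0.7, 0.88, 0.5, 0, 0, 0, 1, 0.3, 0.3, 0.5, 0, 0, 0, 1, 0, 0, 0, 0, 0, 0, 1, 0, 0, 0, 0, 0, 0, 1]
}}

```text
time_s: 17.7
ee_pos: [455.2, 278.4, 80.3]
ee_rot: [0.0, 0.0, 1.0, 0.0]
ft_force: [1.2, -0.7, 0.2]
opening: 26.0
```

Run:
```python
from g import *
go([452,283,28],90)
p,d=arm.snapshot("top");q,e=arm.snapshot("side")
a=cv2.resize(p[235:305,210:290],None,fx=5,fy=5,interpolation=2);b=cv2.resize(q[130:200,210:290],None,fx=5,fy=5,interpolation=2)
cv2.imwrite("pics/a5.png",cv2.hconcat([a,b])[:,:,::-1])
```

```text
t 17.7 pos [455.2 278.4  80.3] yawy 90.0 q6 -1.07 open 26.0 F [ 1.2 -0.7  0.2] | tilt [0.001 0.   ] | turn -0.0 shift [0.11 0.15 1.74]
```

View pics/a5.png

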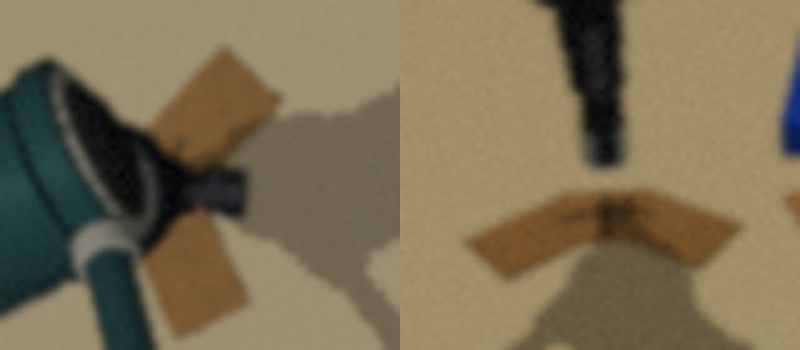

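Run:
```python
from g import *
print(world("side",251.2,172.2,3),proj("side",[455.2,278.4,55.9]),proj("side",[455.2,264.4,55.9]))
print(world("side",251.2,172.2,3))
print(proj("side",[452,284,3]),proj("side",[452,281,3]))
```

```text
[453.08420141 288.43146111   3.        ] [250.5 160.9] [250.9 163.5]
[453.08420141 288.43146111   3.        ]
[251.  173.1] [251.1 173.6]
```

>>> {"fn": "step_arm", "kwargs": {
  "moves": [0.09, 0.22, 0.3, 0, 0, 0, 1, 0, 0, 0.6, 0, 0, 0, 1, 0, 0, 0.4, 0, 0, 0, 1, 0, 0, 0.2, 0, 0, 0, 1, 0, 0, 0.1, 0, 0, 0, 1, 0, 0, 0, 0, 0, 0, 1, 0, 0, 0, 0, 0, 0, 1]
}}

```text
time_s: 18.68
ee_pos: [452.3, 285.5, 32.3]
ee_rot: [0.0, 0.0, 1.0, 0.0]
ft_force: [-0.0, -0.0, -2.4]
opening: 26.4
```

>>> {"fn": "step_arm", "kwargs": {
  "moves": [0, 0, 0.1, 0, 0, 0, 1, 0, 0, 0.05, 0, 0, 0, 1, 0, 0, 0, 0, 0, 0, 1, 0, 0, 0, 0, 0, 0, 1]
}}

```text
time_s: 19.18
ee_pos: [451.9, 285.3, 27.4]
ee_rot: [0.0, 0.0, 1.0, 0.0]
ft_force: [1.8, 0.2, -0.4]
opening: 26.0
```

>>> {"fn": "step_arm", "kwargs": {
  "moves": [0, 0, 0.02, 0, 0, 0, 1, 0, 0, 0, 0, 0, 0, 1]
}}

```text
time_s: 19.42
ee_pos: [451.9, 285.3, 27.4]
ee_rot: [-0.0, 0.0, 1.0, -0.0]
ft_force: [-1.7, 0.2, 5.4]
opening: 25.7
```

>>> {"fn": "step_arm", "kwargs": {
  "moves": [0, 0, 0, 0, 0, 0, 0.5, 0, 0, 0, 0, 0, 0, 0.4, 0, 0, 0, 0, 0, 0, 0.2, 0, 0, -0.3, 0, 0, 0, 0, 0, 0, -0.7, 0, 0, 0, 0, 0, 0, -0.9, 0, 0, 0, 0, 0, 0, -0.9, 0, 0, 0, 0, -0.3, -0.4, -0.4, 0, 0, 0, 0, -0.7, -0.88, 0, 0, 0, 0, 0, -0.7, -0.88, 0, 0, 0, 0, 0, -0.7, -0.88, 0, 0, 0, 0, 0, -0.7, -0.88, 0, 0, 0, 0, 0]
}}

```text
time_s: 20.92
ee_pos: [545.4, 165.7, 122.4]
ee_rot: [-0.0, 0.0, 1.0, -0.0]
ft_force: [0.6, 0.3, 0.6]
opening: 85.3
```

Run:
```python
from g import *
go([684,-8,77],17)
p,d=arm.snapshot("top");q,e=arm.snapshot("side")
cr=lambda p,x,y,w,h,f:cv2.resize(p[y:y+h,x:x+w],None,fx=f,fy=f,interpolation=2)
A=cv2.hconcat([cr(p,318,172,50,50,8),cr(q,318,195,50,50,8)]);B=cv2.hconcat([cr(p,215,240,80,40,5),cr(q,215,145,80,40,5)])
cv2.imwrite("pics/a6.png",cv2.vconcat([A,B])[:,:,::-1])
```

```text
t 20.93 pos [545.4 165.7 122.4] yawy 90.0 q6 -1.32 open 85.3 F [0.6 0.3 0.6] | tilt [-0.001 -0.   ] | turn 7.3 shift [-6.89  2.72  1.51]
```

View pics/a6.png

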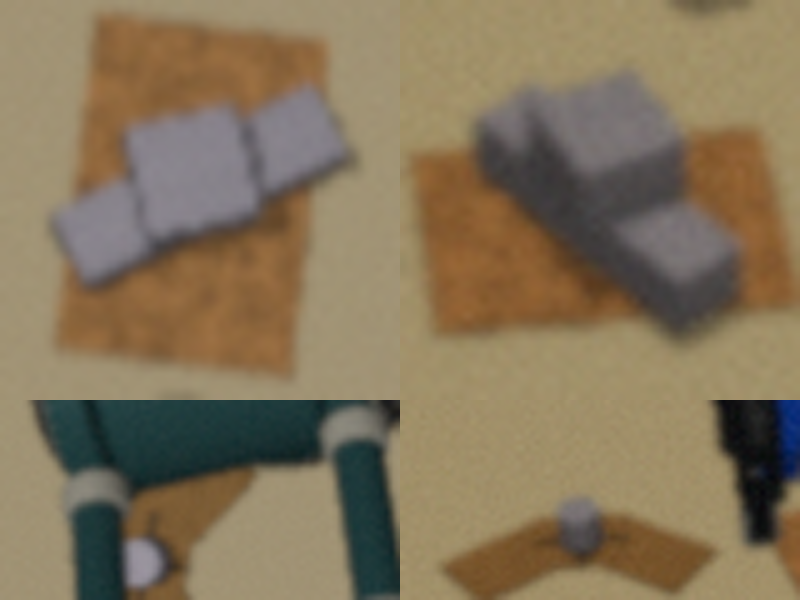

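Run:
```python
from g import *
f=lambda L,z:np.array([world("top",318+(x+.5)/8-.5,172+(y+.5)/8-.5,z) for x,y in L])+[4,0,0]
an=lambda a,b:np.degrees(np.arctan2(*(b-a)[1::-1])).round(1)
s=f([(128,127),(235,103),(260,205),(150,235)],53);b=f([(52,215),(90,287),(312,85),(350,155)],28)
print(s.mean(0),an(s[0],s[1]),an(s[3],s[2]),an(s[3],s[0]),an(s[2],s[1]))
print(b.mean(0),an(b[0],b[2]),an(b[1],b[3]),np.linalg.norm(b[0]-b[2]))
```

```text
[689.02542109  -4.2227762   53.        ] -76.6 -74.0 11.9 13.9
[686.21359542  -7.86151218  28.        ] -62.6 -62.3 108.41742805689569
```

>>> {"fn": "step_arm", "kwargs": {
  "moves": [-0.68, -0.81, 0, 0, 0, 0, 0, -0.68, -0.81, 0, 0, 0, 0, 0, -0.68, -0.81, 0, 0, 0, 0, 0, -0.68, -0.81, 0, 0, 0, 0, 0, -0.68, -0.81, 0, 0, 0, 0, 0, -0.68, -0.81, 0, 0, 0, 0, 0, -0.68, -0.81, 0, 0, 0, 0, 0]
}}

```text
time_s: 21.9
ee_pos: [687.5, -3.2, 122.2]
ee_rot: [-0.001, 0.0, 1.0, 0.0]
ft_force: [0.4, 0.2, 0.6]
opening: 85.0
```

>>> {"fn": "step_arm", "kwargs": {
  "moves": [0, 0, 0, 0, 0, 0.95, 0, 0, 0, 0, 0, 0, 0.95, 0, 0, 0, 0, 0, 0, 0.95, 0, 0, 0, 0, 0, 0, 0.95, 0, 0, 0, 0, 0, 0, 0.95, 0, 0, 0, 0, 0, 0, 0.95, 0, 0, 0, 0, 0, 0, 0.95, 0, 0, 0, 0, 0, 0, 0.95, 0, 0, 0, 0, 0, 0, 0, 0, 0, 0, 0, 0, 0, 0, 0]
}}

```text
time_s: 23.15
ee_pos: [687.2, -2.5, 122.5]
ee_rot: [-0.0, 0.615, 0.789, -0.0]
ft_force: [-0.4, 0.7, -0.4]
opening: 85.3
```

Run:
```python
from g import *
go([688,-4.5,52],14)
```

```text
t 23.15 pos [687.2  -2.5 122.5] yawy 14.1 q6 -0.29 open 85.3 F [-0.4  0.7 -0.4] | tilt [-0.001  0.   ] | turn 0.01 shift [-0.07  0.01  2.35]
```

>>> {"fn": "step_arm", "kwargs": {
  "moves": [-0.07, 0, 0.6, 0, 0, 0, 0, 0, 0, 0.6, 0, 0, 0, 0, 0, 0, 0.6, 0, 0, 0, 0, 0, 0, 0.4, 0, 0, 0, 0, 0, 0, 0.15, 0, 0, 0, 0, 0, 0, 0, 0, 0, 0, 0, 0, 0, 0, 0, 0, 0, 0]
}}

```text
time_s: 24.02
ee_pos: [688.8, -4.6, 53.2]
ee_rot: [0.001, 0.616, 0.788, 0.0]
ft_force: [0.9, 1.0, 0.0]
opening: 85.4
```

>>> {"fn": "step_arm", "kwargs": {
  "moves": [0, 0, 0, 0, 0, 0, 0.4, 0, 0, 0, 0, 0, 0, 0.6, 0, 0, 0, 0, 0, 0, 1, 0, 0, 0, 0, 0, 0, 1, 0, 0, 0, 0, 0, 0, 1, 0, 0, 0, 0, 0, 0, 1]
}}

```text
time_s: 24.78
ee_pos: [688.4, -4.6, 53.0]
ee_rot: [0.0, 0.616, 0.788, 0.0]
ft_force: [-1.4, -0.0, 5.7]
opening: 40.5
```

>>> {"fn": "step_arm", "kwargs": {
  "moves": [0, 0, -0.2, 0, 0, 0, 1, 0, 0, -0.5, 0, 0, 0, 1, 0, 0, -0.7, 0, 0, 0, 1, -0.35, -0.15, -0.3, 0, 0, 0, 1, -0.81, -0.33, 0, 0, 0, 0, 1, -0.81, -0.33, 0, 0, 0, 0, 1, -0.81, -0.33, 0, 0, 0, 0, 1, -0.81, -0.33, 0, 0, 0, 0, 1, -0.81, -0.33, 0, 0, 0, 0, 1, -0.81, -0.33, 0, 0, 0, 0, 1, -0.81, -0.33, 0, 0, 0, 0, 1, -0.81, -0.33, 0, 0, 0, 0, 1]
}}

```text
time_s: 26.28
ee_pos: [656.0, -225.3, 104.0]
ee_rot: [0.0, 0.616, 0.788, -0.0]
ft_force: [0.5, 0.8, -4.2]
opening: 40.9
```

>>> {"fn": "step_arm", "kwargs": {
  "moves": [-0.81, -0.33, 0.2, 0, 0, 0, 1, 0, 0, 0.5, 0, 0, 0, 1, 0, 0, 0.5, 0, 0, 0, 1, 0, 0, 0, 0, 0, 0, 1, 0, 0, 0, 0, 0, 0, 1]
}}

```text
time_s: 26.9
ee_pos: [652.6, -248.8, 66.9]
ee_rot: [-0.0, 0.615, 0.788, -0.0]
ft_force: [0.3, 0.0, -3.6]
opening: 41.0
```

Run:
```python
from g import *
go([653.5,-251,29],14)
p,d=arm.snapshot("top");q,e=arm.snapshot("side")
a=cv2.resize(p[170:240,385:465],None,fx=5,fy=5,interpolation=2);b=cv2.resize(q[250:320,315:395],None,fx=5,fy=5,interpolation=2)
cv2.imwrite("pics/a7.png",cv2.hconcat([a,b])[:,:,::-1])
```

```text
t 26.9 pos [ 652.6 -248.8   66.9] yawy 14.0 q6 -0.64 open 41.0 F [ 0.3  0.  -3.6] | tilt [-0.001  0.   ] | turn 0.0 shift [-0.08  0.01  1.26]
```

View pics/a7.png

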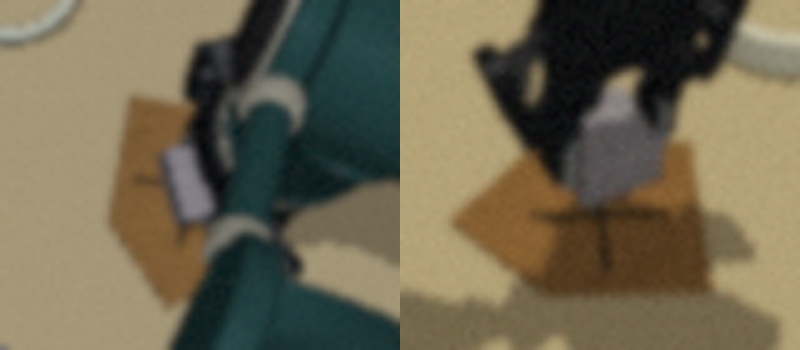

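Run:
```python
from g import *
print(world("side",354.8,292.6,3))
c=np.array([652.6,-248.8,41.9]);r=np.radians(14);u=np.array([np.cos(r),np.sin(r),0])*21;v=np.array([np.sin(r),-np.cos(r),0])*21
print(proj("side",c-u+v)-[315,250],proj("side",c+u+v)-[315,250],"obs",[178/5,205/5],[265/5,180/5])
```

```text
[ 653.98522773 -247.43615815    3.        ]
[36.7 42.7] [52.  36.3] obs [35.6, 41.0] [53.0, 36.0]
```

>>> {"fn": "step_arm", "kwargs": {
  "moves": [-0.05, 0.03, 0.3, 0, 0, 0, 1, 0, 0, 0.4, 0, 0, 0, 1, 0, 0, 0.25, 0, 0, 0, 1, 0, 0, 0.1, 0, 0, 0, 1, 0, 0, 0.08, 0, 0, 0, 1, 0, 0, 0, 0, 0, 0, 1, 0, 0, 0, 0, 0, 0, 1]
}}

```text
time_s: 27.88
ee_pos: [654.1, -251.0, 33.8]
ee_rot: [0.0, 0.616, 0.788, 0.0]
ft_force: [0.1, 0.3, -3.4]
opening: 40.7
```

>>> {"fn": "step_arm", "kwargs": {
  "moves": [0, 0, 0.1, 0, 0, 0, 1, 0, 0, 0.06, 0, 0, 0, 1, 0, 0, 0, 0, 0, 0, 1, 0, 0, 0, 0, 0, 0, 1]
}}

```text
time_s: 28.38
ee_pos: [653.8, -250.8, 28.6]
ee_rot: [0.0, 0.616, 0.788, 0.0]
ft_force: [0.6, -0.1, -3.4]
opening: 40.8
```

>>> {"fn": "step_arm", "kwargs": {
  "moves": [0, 0, 0.03, 0, 0, 0, 1, 0, 0, 0, 0, 0, 0, 1, 0, 0, 0, 0, 0, 0, 1]
}}

```text
time_s: 28.75
ee_pos: [654.0, -250.9, 28.0]
ee_rot: [0.0, 0.616, 0.788, 0.0]
ft_force: [-0.3, 0.0, -0.8]
opening: 40.6
```

>>> {"fn": "step_arm", "kwargs": {
  "moves": [0, 0, 0, 0, 0, 0, 0.3, 0, 0, 0, 0, 0, 0, 0, 0, 0, 0, 0, 0, 0, 0, 0, 0, -0.2, 0, 0, 0, 0, 0, 0, -0.7, 0, 0, 0, 0, 0, 0, -0.9, 0, 0, 0, 0, 0, 0, -0.6, 0, 0, 0, 0, 0.4, 0.15, 0, 0, 0, -0.7, 0, 0.8, 0.33, 0, 0, 0, -0.7, 0, 0.8, 0.3, 0, 0, 0, 0, 0, 0, 0, 0, 0, 0, 0, 0, 0, 0, 0, 0, 0, 0, 0]
}}

```text
time_s: 30.25
ee_pos: [652.7, -186.6, 100.0]
ee_rot: [0.0, 0.515, 0.857, -0.0]
ft_force: [1.3, 0.5, -0.4]
opening: 85.5
```

Run:
```python
from g import *
go([685.5,-8,60],28)
p,d=arm.snapshot("top");q,e=arm.snapshot("side")
cr=lambda p,x,y,w,h,f:cv2.resize(p[y:y+h,x:x+w],None,fx=f,fy=f,interpolation=2)
A=cv2.hconcat([cr(p,318,172,50,50,8),cr(q,318,195,50,50,8)]);B=cv2.hconcat([cr(p,385,190,80,40,5),cr(q,315,275,80,40,5)])
cv2.imwrite("pics/a8.png",cv2.vconcat([A,B])[:,:,::-1])
```

```text
t 30.25 pos [ 652.7 -186.6  100. ] yawy 28.0 q6 -0.8 open 85.5 F [ 1.3  0.5 -0.4] | tilt [ 0.    -0.001] | turn -0.0 shift [4.74 3.76 1.33]
```

View pics/a8.png

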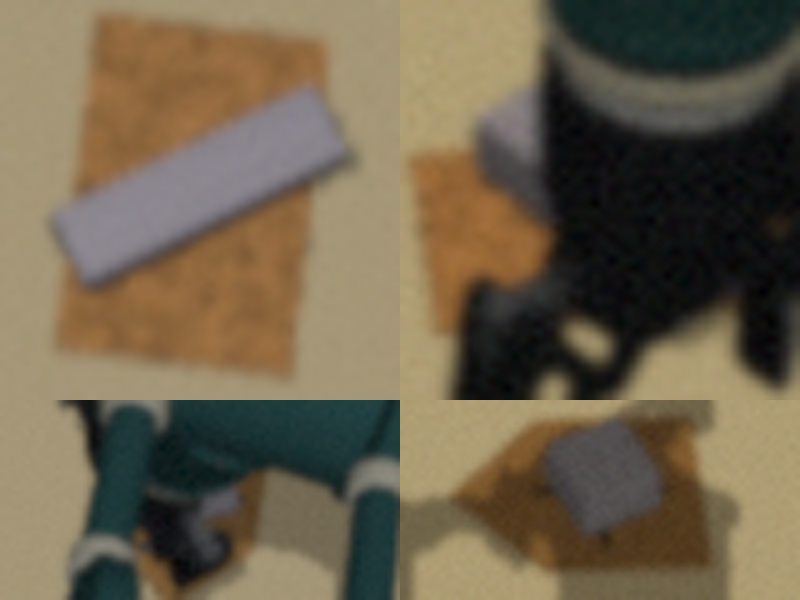

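>>> {"fn": "step_arm", "kwargs": {
  "moves": [0.6, 0.48, 0, 0, 0, 0, 0, 0.8, 0.63, 0, 0, 0, 0, 0, 0.8, 0.63, 0, 0, 0, 0, 0, 0.8, 0.63, 0, 0, 0, 0, 0, 0.8, 0.63, 0, 0, 0, 0, 0, 0.7, 0.57, 0, 0, 0, 0, 0, 0.24, 0.19, 0.6, 0, 0, 0, 0, 0, 0, 0.6, 0, 0, 0, 0, 0, 0, 0.3, 0, 0, 0, 0, 0, 0, 0, 0, 0, 0, 0, 0, 0, 0, 0, 0, 0, 0]
}}

```text
time_s: 31.72
ee_pos: [685.8, -9.1, 54.9]
ee_rot: [0.0, 0.516, 0.857, 0.0]
ft_force: [-0.3, 0.1, 0.7]
opening: 85.3
```

Run:
```python
from g import *
go([685.5,-8,27],27.8)
```

```text
t 31.73 pos [685.8  -9.1  54.9] yawy 27.9 q6 -0.54 open 85.3 F [-0.3  0.1  0.7] | tilt [ 0. -0.] | turn 0.01 shift [0.04 0.01 0.93]
```

>>> {"fn": "step_arm", "kwargs": {
  "moves": [0.04, 0, 0.4, 0, 0, 0, 0, 0, 0, 0.35, 0, 0, 0, 0, 0, 0, 0.15, 0, 0, 0, 0, 0, 0, 0, 0, 0, 0, 0.3, 0, 0, 0, 0, 0, 0, 0.5, 0, 0, 0, 0, 0, 0, 0.5]
}}

```text
time_s: 32.48
ee_pos: [685.4, -7.2, 28.1]
ee_rot: [0.0, 0.515, 0.857, 0.0]
ft_force: [-0.4, 1.0, 0.1]
opening: 42.7
```

>>> {"fn": "step_arm", "kwargs": {
  "moves": [0, 0, 0, 0, 0, 0, 0.6, 0, 0, 0, 0, 0, 0, 1, 0, 0, 0, 0, 0, 0, 1, 0, 0, 0, 0, 0, 0, 1, 0, 0, 0, 0, 0, 0, 1]
}}

```text
time_s: 33.1
ee_pos: [685.6, -7.1, 28.4]
ee_rot: [0.001, 0.515, 0.857, 0.0]
ft_force: [0.7, 0.0, 3.4]
opening: 28.7
```

>>> {"fn": "step_arm", "kwargs": {
  "moves": [0, 0, -0.2, 0, 0, 0, 1, 0, 0, -0.5, 0, 0, 0, 1, 0, 0, -0.7, 0, 0, 0, 1, 0, 0, -0.5, 0, 0, -0.5, 1, 0, 0, 0, 0, 0, -0.9, 1, 0, 0, 0, 0, 0, -0.9, 1, 0, 0, 0, 0, 0, -0.9, 1, 0, 0, 0, 0, 0, -0.9, 1, 0, 0, 0, 0, 0, -0.4, 1, 0, 0, 0, 0, 0, 0, 1, 0, 0, 0, 0, 0, 0, 1]
}}

```text
time_s: 34.48
ee_pos: [685.2, -7.2, 85.4]
ee_rot: [0.0, 0.149, 0.989, 0.0]
ft_force: [0.3, 0.1, -6.8]
opening: 28.7
```

Run:
```python
from g import *
go([478.5,-3.5,60],72.9)
```

```text
t 34.48 pos [685.2  -7.2  85.4] yawy 72.9 q6 -1.32 open 28.7 F [ 0.3  0.1 -6.8] | tilt [ 0.001 -0.   ] | turn 0.0 shift [ 6.62 -1.91  0.84]
```

>>> {"fn": "step_arm", "kwargs": {
  "moves": [0.4, -0.12, 0, 0, 0, 0, 1, 0.78, -0.22, 0, 0, 0, 0, 1, 0.78, -0.22, 0, 0, 0, 0, 1, 0.78, -0.23, 0, 0, 0, 0, 1, 0.78, -0.23, 0, 0, 0, 0, 1, 0.78, -0.22, 0, 0, 0, 0, 1, 0.78, -0.22, 0, 0, 0, 0, 1, 0.78, -0.23, 0, 0, 0, 0, 1, 0.5, -0.14, 0, 0, 0, 0, 1, 0.26, -0.08, 0.4, 0, 0, 0, 1, 0, 0, 0.4, 0, 0, 0, 1, 0, 0, 0, 0, 0, 0, 1]
}}

```text
time_s: 35.98
ee_pos: [477.6, -3.8, 59.1]
ee_rot: [-0.001, 0.148, 0.989, -0.0]
ft_force: [-1.3, 0.3, -6.4]
opening: 28.6
```

>>> {"fn": "step_arm", "kwargs": {
  "moves": [0, 0, 0, 0, 0, 0, 1]
}}

```text
time_s: 36.1
ee_pos: [479.0, -3.8, 60.5]
ee_rot: [0.0, 0.148, 0.989, 0.0]
ft_force: [-0.6, 0.1, -6.4]
opening: 29.1
```

Run:
```python
from g import *
go([478.5,-3.5,28.4],72.9)
p,d=arm.snapshot("top");q,e=arm.snapshot("side")
a=cv2.resize(p[225:305,300:380],None,fx=5,fy=5,interpolation=2);b=cv2.resize(q[180:260,230:310],None,fx=5,fy=5,interpolation=2)
cv2.imwrite("pics/a9.png",cv2.hconcat([a,b])[:,:,::-1])
s,pp,M=state();c=pp-[0,0,25.4];ux=M[:,0]*55;uy=M[:,1]*15
for i in(1,-1):
  for j in(1,-1):print(i,j,(proj("side",c+i*ux+j*uy)-[230,180])*5,(proj("top",c+[-4,0,25]+i*ux+j*uy)-[300,225])*5)
```

```text
t 36.1 pos [479.   -3.8  60.5] yawy 73.0 q6 -1.33 open 29.1 F [-0.6  0.1 -6.4] | tilt [0. 0.] | turn 0.01 shift [0.02 0.01 1.07]
1 1 [108.5 205.5] [150.5 287.5]
1 -1 [ 98. 244.] [201.5 303.5]
-1 1 [305. 216.] [209.5 101. ]
-1 -1 [297.5 255. ] [259.5 117. ]
```

View pics/a9.png

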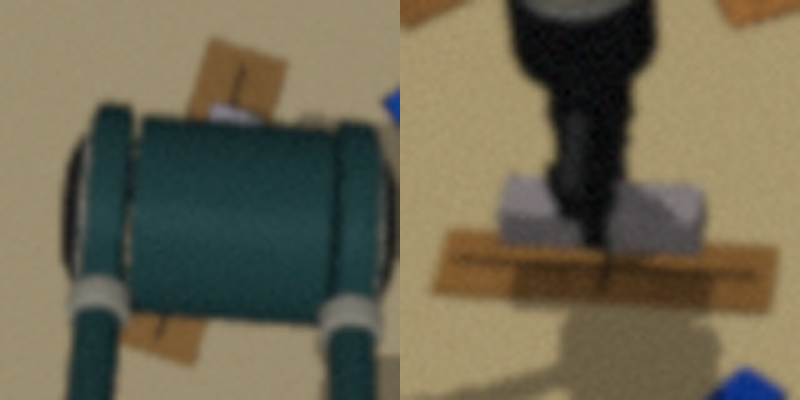

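>>> {"fn": "step_arm", "kwargs": {
  "moves": [0.05, 0, 0.3, 0, 0, 0, 1, 0, 0, 0.3, 0, 0, 0, 1, 0, 0, 0.2, 0, 0, 0, 1, 0, 0, 0.15, 0, 0, 0, 1, 0, 0, 0, 0, 0, 0, 1, 0, 0, 0, 0, 0, 0, 1]
}}

```text
time_s: 36.95
ee_pos: [477.1, -3.4, 32.4]
ee_rot: [0.0, 0.148, 0.989, 0.0]
ft_force: [0.2, 0.7, -6.1]
opening: 28.5
```

>>> {"fn": "step_arm", "kwargs": {
  "moves": [0, 0, 0.08, 0, 0, 0, 1, 0, 0, 0.04, 0, 0, 0, 1, 0, 0, 0, 0, 0, 0, 1, 0, 0, 0, 0, 0, 0, 1]
}}

```text
time_s: 37.45
ee_pos: [476.9, -3.4, 28.6]
ee_rot: [0.0, 0.148, 0.989, -0.0]
ft_force: [0.6, -0.4, -6.3]
opening: 28.5
```

>>> {"fn": "step_arm", "kwargs": {
  "moves": [0, 0, 0.03, 0, 0, 0, 1, 0, 0, 0, 0, 0, 0, 1, 0, 0, 0, 0, 0, 0, 1]
}}

```text
time_s: 37.83
ee_pos: [477.0, -3.4, 28.3]
ee_rot: [0.0, 0.148, 0.989, 0.0]
ft_force: [-4.0, -0.3, 5.5]
opening: 28.9
```

>>> {"fn": "step_arm", "kwargs": {
  "moves": [0, 0, -0.02, 0, 0, 0, 0.6, 0, 0, 0, 0, 0, 0, 0.4, 0, 0, 0, 0, 0, 0, 0.3, 0, 0, -0.3, 0, 0, 0, 0.2, 0, 0, -0.7, 0, 0, 0, 0, 0, 0, -0.9, 0, 0, 0, 0, 0, 0, -0.9, 0, 0, 0, 0, 0, 0, -0.6, 0, 0, 0, 0, 0.4, 0.6, 0, 0, 0, 0, 0, 0.45, 0.85, 0, 0, 0, 0, 0, 0.45, 0.85, 0, 0, 0, 0, 0, 0.45, 0.85, 0, 0, 0, 0, 0]
}}

```text
time_s: 39.33
ee_pos: [454.3, 103.2, 131.0]
ee_rot: [0.001, 0.148, 0.989, 0.0]
ft_force: [0.5, 0.4, -0.7]
opening: 85.2
```

>>> {"fn": "step_arm", "kwargs": {
  "moves": [0.45, 0.85, 0, 0, 0, 0, 0, 0.45, 0.85, 0, 0, 0, 0, 0, 0.45, 0.85, 0, 0, 0, 0, 0, 0.45, 0.85, 0, 0, 0, 0, 0, 0.45, 0.85, 0, 0, 0, 0, 0, 0.45, 0.85, 0, 0, 0, 0, 0, 0.45, 0.85, 0, 0, 0, 0, 0, 0.45, 0.85, 0, 0, 0, 0, 0, 0.45, 0.85, 0, 0, 0, 0, 0, 0.45, 0.85, 0, 0, 0, 0, 0, 0.45, 0.85, 0, 0, 0, 0, 0, 0, 0, 0, 0, 0, 0, 0]
}}

```text
time_s: 40.83
ee_pos: [394.3, 415.8, 131.0]
ee_rot: [0.0, 0.147, 0.989, 0.001]
ft_force: [-0.1, 0.3, -0.3]
opening: 85.7
```

Run:
```python
from g import *
go([478.5,-3.5,28.4])
p,d=arm.snapshot("top");q,e=arm.snapshot("side")
cr=lambda p,x,y:cv2.resize(p[y:y+50,x:x+66],None,fx=6,fy=6,interpolation=2)
cv2.imwrite("pics/fin.png",cv2.vconcat([cv2.hconcat([cr(p,308,240),cr(p,390,183)]),cv2.hconcat([cr(p,215,248),cr(q,218,150)])])[:,:,::-1])
cv2.imwrite("pics/fin_top.png",p[:,:,::-1])
```

```text
t 40.83 pos [394.3 415.8 131. ] yawy 73.1 q6 -0.51 open 85.7 F [-0.1  0.3 -0.3] | tilt [0.001 0.001] | turn 0.0 shift [ -6.74 -12.56   3.41]
```

View pics/fin.png

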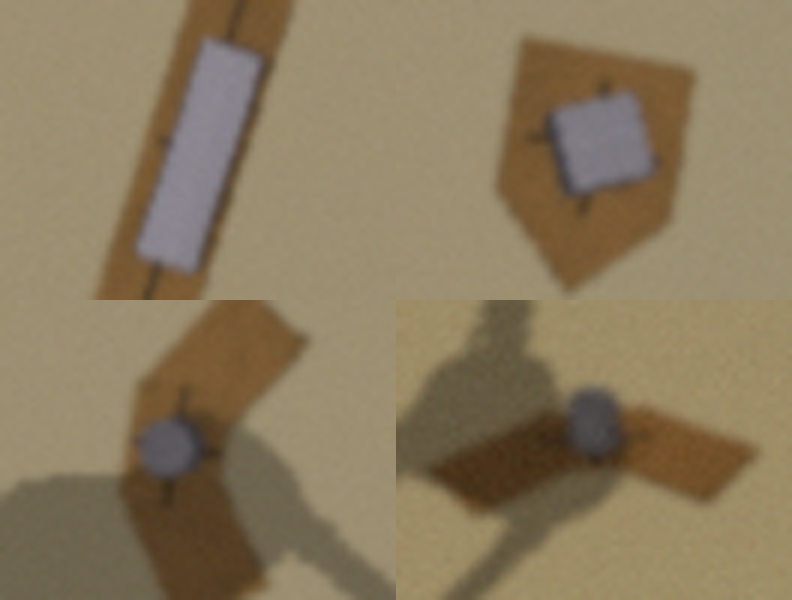

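View pics/fin_top.png

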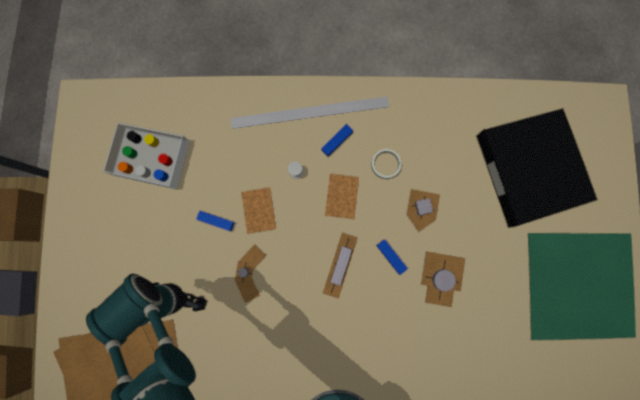

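Run:
```python
from g import *
f=lambda b,L:np.mean([world("top",b[0]+(x+.5)/6-.5,b[1]+(y+.5)/6-.5,28) for x,y in L],0)
print("bar",f((308,240),[(203,38),(265,55),(198,272),(136,250)])-[474.9,-2.9,0])
L=[(203,38),(265,55),(136,250),(198,272)];a,b=f((308,240),L[:2]),f((308,240),L[2:]);print("bar ang",np.degrees(np.arctan2(*(a-b)[1::-1])),"want -17.1")
print("sq",f((390,183),[(157,112),(240,92),(262,175),(182,195)])-[649.7,-250.7,0])
print("ds",f((215,248),[(170,147)])-[448,284.4,0])
```

```text
bar [ 0.17746412 -1.62981165 28.        ]
bar ang -16.9230271182528 want -17.1
sq [-0.04652769  0.07360702 28.        ]
ds [ 2.17695572 -2.04636592 28.        ]
```

```bash
python3 -c "
from cell import arm
print(arm.sign_off())"
```

```text
the job is handed in; nothing more can be done
None
```

I took the stack apart and set all four weights flat on their templates, then handed the job in at about 41 s of the 106 s allowed. I placed them in the order large disc, small disc, square, bar.

| Weight | Template | Offset from the middle of the cross, in x and y |
|---|---|---|
| Large disc | Back panel | about 1.5 mm and 1 mm |
| Bar | Waistband | about 0.2 mm and 1.6 mm; within 0.2° of lengthwise |
| Square block | Pocket | about 0.1 mm and 0.1 mm |
| Small disc | Collar | about 2.2 mm and 2 mm |

- **Handling:** each weight touched down at no more than about 15 N and was then released. None was dropped or tipped.
- **Bystanders:** in the last picture the spool, the tape and the blue bars stand where they were, and the arm is clear of everything.
- **Disagreements:** the top camera read about 4 mm short in x compared with the arm and the side camera. The side camera read about 2–3 mm high in y on the panel and collar. I allowed for both when placing. The offsets above come from the top camera alone, so its x error mostly cancels out. The small disc's offset is the largest, and reading error is about 1–2 mm.
- **Pictures viewed:** 15, which is one over the budget of 14.

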